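Find and seat the rocking cover of a parts tray

ROBOT

A 6-joint arm with a two-finger parallel gripper is mounted at the origin on the work surface. World frame = base frame: x ahead of the robot, y to its left, z up, the work surface at z = 0. Lengths are in m, angles in rad, forces in N, time in s.
With the tool pointing down it reaches from about 0.375 to 0.825 m from the base axis. Payload 5.5 kg.
Tool frame: the origin (TCP) lies midway between the tips of the shut fingers; the grasp point (between the pads) lies 19 mm behind it; z points along the fingers, y is the line along which they close (so a half turn about z gives the same grasp; the last joint's range is limited). The gripper opens to 85 mm and grips with 20 to 120 N. Pads are 22 mm wide; open, the fingers measure 114 mm over their backs; the gripper's body (76 mm by 85 mm) begins 54 mm behind the grasp point. The pads swing forward as they close: fully open they stand 13 mm farther back than shut.
Start: joints at [1.232, 0.314, -0.047, 1.21, 0, 1.571], TCP at [0.199, 0.566, 0.231] pointing down, gripper open.
Joint ranges: [-2.67, 2.67], [-0.69, 1.73], [-1.03, 1.25], [-2.08, 2.16], [-1.42, 1.45], [-3.14, 3.14]. Speed limits (rad/s): [2.39, 2.39, 3.01, 3.14, 3.14, 3.14].

INTERFACE

Orientations are given as a unit quaternion [w, x, y, z].
In Python, from plant import status, viewer, ticket gives the robot as it stands.
- The arm moves only by the shell command python3 -m creep 'ROWS' [FORCE]. ROWS is JSON, a list of rows, each a list of 5 numbers: the shift along the world's x, y, z in m, then the turn about the world's z in degrees, then the opening in per cent of the stroke, from 0 (shut) to 100 (fully open). In form: [[x, y, z, yaw, jaw], ...]. A call has 1 to 8 rows; each row shifts and turns the commanded pose from where the row before left it; what a row does not reach is not made up. A row lasts 1/12 s, in which the tool goes at most 41.7 mm and 7.16 degrees, less where a joint would pass 70% of its speed; a pose out of reach is approached as far as the arm can. A call is refused whole if a number of a shift passes 0.0417 or a number of a turn 7.16, either way. A call with a gripper value outside its range is refused whole. The fingers move at their own pace and stop on an object; FORCE is the grip in N (left out, the last holds). Time passes only in rows, so rows that do not move let the fingers close. It gives the time, the measured TCP pose, the force, the opening and the grip force at its end, in the units of the state.
- status.get_state(): the state, without advancing time (a new reading comes with each control period).
- viewer.capture(name): name is "side" or "top"; returns the picture (400x640x3 uint8, red, green, blue); there is no depth.
- viewer.camera_info(name): a dict with "fx", "fy", "cx", "cy" (pixels), "eye" and "orientation" of the camera in the world. Camera axes: x right, y down, z forward; pixel columns grow to the right and rows downward; lengths in m; the calibration is good to about 2 mm. A picture is of the moment at which its call begins. camera_info takes no time and is no camera call.
- ticket.sign_off(): hands the job in; it is judged then, once.
The state is a dict: "t": time; "joints": joint angles; "joint_velocities": joint speeds; "joint_efforts": joint torques, N m; "tool_pos": TCP position; "tool_rot": TCP orientation; "contact_force": force on the tool from outside, world axes, zero at the start; "wrist_torque": the same for the moment, N m; "opening": opening from 0.0 (shut) to 1.0 (fully open); "finger_force": force on a finger pad.
Only numpy, scipy, OpenCV 4.12 (cv2) and the standard library are available. Lean on these libraries where they do the work, as an engineer would, in place of code of your own. Each camera call takes 0.05 s, during which the arm holds its last target. There are 200 camera calls.

TASK

One of the four identical covers on the grey parts tray is not seated, though it looks like the rest: press the covers gently near an edge with the fingertips to find the one that rocks, then press that one down at its middle until it is fully home and no longer rocks. Only press: do not lift or pry out any cover, and leave the bronze bushings and the carton where they are.

Things in the scene. Friction and masses are not known exactly. Their poses are not given: they have to be found in the camera images.
- tray: grey steel parts tray fixed on the bench, 29 mm high to its rims and dividers. Origin: on the bench, under the middle of its 2 x 2 block of covered cells; x points to its far side, y to its left. Cells are 85 mm square, centres 45.5 mm from the origin along x and y, dividers 6 mm. Beyond them (larger x) is an open strip with two bushings.
- cover_1: near left cover (in the tray's frame). Flat square aluminium plate, 82 x 82 x 10 mm, thin ring mark at its middle. Origin: centre of its top face; axes as the tray's, z up. Cover tops lie level, each at its own height, 32 to 36 mm above the bench; neither height nor look tells which is loose (any of the four).
- cover_2: near right cover (in the tray's frame). As cover_1. Three covers are sound: pressed anywhere they stay rigid.
- cover_3: far left cover (in the tray's frame). As cover_1. The loose cover stands on a sprung clip 5 mm too high: pressed 24 to 30 mm from its middle, towards any edge, that edge dips about 2 to 3 mm under 3 to 6 N (tilt up to 0.14 rad), then stops; let go, it springs back level.
- cover_4: far right cover (in the tray's frame). As cover_1. The loose cover, pressed at its middle, hardly gives below about 9 N, then goes straight down 5 mm on to its ledge and stays there, level and rigid; 15 to 20 N does it.
- bushing_1: bronze bushing standing in the tray's far strip, outside diameter 42 mm, 45 mm tall, its foot 3 mm above the bench. Origin: centre of its underside. To be left alone.
- bushing_2: bronze bushing standing in the tray's far strip, outside diameter 42 mm, 45 mm tall, its foot 3 mm above the bench. Origin: centre of its underside. To be left alone.
- carton: small closed carton with a blue band, 60 x 60 x 40 mm, on the bench to the robot's left of the tray. Origin: centre of its underside. To be left alone.
Things that resemble listed ones, but are neither listed nor needed, are in the scene too. Leave any pink or purple look-alike of the cover_3 alone. Leave any pink look-alike of the cover_2 alone.

How it is judged:
On the way, in this order (a step that is already met when the one before it is completed fails the run):
1. the loose cover is found: it is tilted by a press of the fingers near its edge (((angle between cover_1's own z axis and vertical above 0.03 rad and contact force between the fingers and cover_1 above 0.5 N) or (angle between cover_2's own z axis and vertical above 0.03 rad and contact force between the fingers and cover_2 above 0.5 N) or (angle between cover_3's own z axis and vertical above 0.03 rad and contact force between the fingers and cover_3 above 0.5 N) or (angle between cover_4's own z axis and vertical above 0.03 rad and contact force between the fingers and cover_4 above 0.5 N))), for 0.06 s.
2. that cover has been pressed down on to its ledge and lies level (((distance of cover_1 from where it was at the start of the episode above 0.0038 m and angle between cover_1's own z axis and vertical below 0.02 rad) or (distance of cover_2 from where it was at the start of the episode above 0.0038 m and angle between cover_2's own z axis and vertical below 0.02 rad) or (distance of cover_3 from where it was at the start of the episode above 0.0038 m and angle between cover_3's own z axis and vertical below 0.02 rad) or (distance of cover_4 from where it was at the start of the episode above 0.0038 m and angle between cover_4's own z axis and vertical below 0.02 rad))), for 0.2 s.
At the end, for the whole second after the job is handed in: the cover that rocked has gone down more than 3.8 mm (of 5) from where it was and lies level within 0.02 rad; all four covers are level, at rest and in their cells (within 7.5 mm of their starts); bushings and carton upright and within 15 mm of their starts (((distance of cover_1 from where it was at the start of the episode above 0.0038 m and angle between cover_1's own z axis and vertical below 0.02 rad) or (distance of cover_2 from where it was at the start of the episode above 0.0038 m and angle between cover_2's own z axis and vertical below 0.02 rad) or (distance of cover_3 from where it was at the start of the episode above 0.0038 m and angle between cover_3's own z axis and vertical below 0.02 rad) or (distance of cover_4 from where it was at the start of the episode above 0.0038 m and angle between cover_4's own z axis and vertical below 0.02 rad)) and angle between each of cover_1, cover_2, cover_3, cover_4's own z axis and vertical below 0.02 rad and distance of each of cover_1, cover_2, cover_3, cover_4 from where it was at the start of the episode below 0.0075 m and linear speed of each of cover_1, cover_2, cover_3, cover_4 below 0.02 m/s and distance of each of bushing_1, bushing_2, carton from where it was at the start of the episode below 0.015 m and angle between each of bushing_1, bushing_2, carton's own z axis and vertical below 0.1 rad); the robot touches nothing.
It fails at once if a cover is lifted or pried out of its cell (height (world z) of any of cover_1, cover_2, cover_3, cover_4 above 0.045 m or angle between any of cover_1, cover_2, cover_3, cover_4's own z axis and vertical above 0.3 rad or distance of any of cover_1, cover_2, cover_3, cover_4 from where it was at the start of the episode above 0.015 m).
It fails at once if a bushing or the carton is lifted, pushed away (15 mm) or tipped (distance of any of bushing_1, bushing_2, carton from where it was at the start of the episode above 0.015 m or angle between any of bushing_1, bushing_2, carton's own z axis and vertical above 0.25 rad).
It fails at once if a cover is pressed brutally (over 80 N) instead of gently (contact force between the fingers and cover_1 above 80 N or contact force between the fingers and cover_2 above 80 N or contact force between the fingers and cover_3 above 80 N or contact force between the fingers and cover_4 above 80 N).
It also fails if it takes over 61 s, if anything falls off the work surface, if the arm or the gripper's body presses on something with over 40 N, if the wrist force passes 120 N, or if a joint passes its speed limit or range.

## Working session

There is one attempt and no reset: what is moved stays moved. The work goes in short steps, Python scripts to look and compute and a shell command to move; the robot and the scene stay as the last step left them, time stands still between calls to the robot, and variables do not carry over. Pictures are saved under pics/ and viewed, at most 10 in all, crops included, and the job is handed in when it is done.

```bash
mkdir -p pics
python3 - <<'E'
from plant import status, viewer
import cv2
print(status.get_state())
for n in ("top","side"):
    print(n,viewer.camera_info(n)); cv2.imwrite(f"pics/{n}0.png",viewer.capture(n)[:,:,::-1])
E
```

```text
{'t': 0.0, 'joints': array([ 1.23203787e+00,  3.14196942e-01, -4.80220433e-02,  1.21020004e+00,
        9.78375330e-06,  1.57083151e+00]), 'joint_velocities': array([ 0.0009328 , -0.000309  , -0.00095788, -0.00164132,  0.00013972,
        0.0011924 ]), 'joint_efforts': array([ 5.56136984e-04, -5.39590859e+01,  3.39747906e+01,  1.91125221e-02,
        5.99488203e-05,  4.25051141e-06]), 'tool_pos': array([0.19920508, 0.56538621, 0.230477  ]), 'tool_rot': array([-1.41577077e-04,  1.68587782e-01,  9.85686310e-01, -7.98914717e-04]), 'contact_force': array([ 0.30529779,  0.71844872, -0.29975849]), 'wrist_torque': array([ 0.02074738, -0.04303494,  0.00525095]), 'finger_force': 0.0, 'opening': 0.9993524681305107}
top {'fx': 484.59452093332317, 'fy': 484.59452093332317, 'cx': 314.88589255245176, 'cy': 198.17497928953304, 'eye': array([0.37063334, 0.14396648, 1.18856176]), 'orientation': array([ 0.06417507, -0.6967797 ,  0.71131933, -0.06636579])}
side {'fx': 372.8357823403417, 'fy': 372.8357823403417, 'cx': 317.6301846041548, 'cy': 197.27995898244927, 'eye': array([ 0.24906515, -0.36228558,  0.67286582]), 'orientation': array([-0.36235762,  0.89325231, -0.24386519,  0.10642854])}
```

View pics/top0.png

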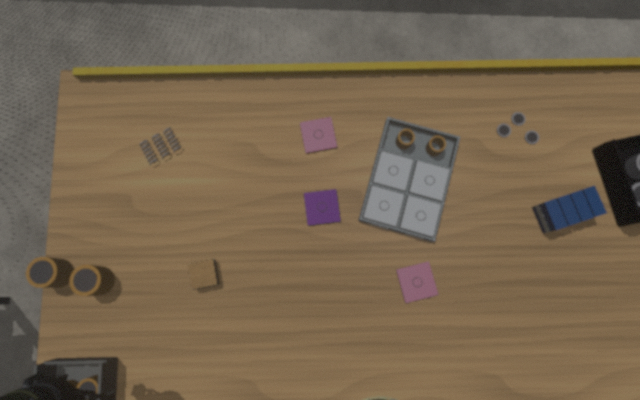

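View pics/side0.png

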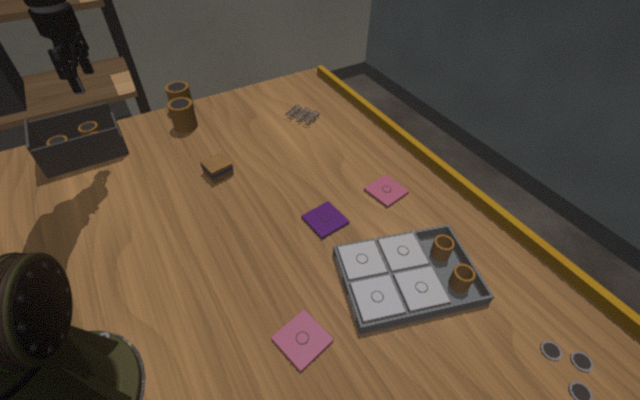

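The top view shows the tray's ring marks near (384,205), (421,216), (393,170) and (430,181), with bushings at (405,137) and (437,146). The look-alikes and the carton are clear of the tray. I'll refine these in enlarged crops.

```bash
cat > h.py <<'E'
import numpy as np, cv2
from plant import status, viewer
from scipy.spatial.transform import Rotation as R
def ray(n,u,v,z):
    c=viewer.camera_info(n); q=c["orientation"]
    d=R.from_quat([*q[1:],q[0]]).apply([(u-c["cx"])/c["fx"],(v-c["cy"])/c["fy"],1])
    return c["eye"]+d*(z-c["eye"][2])/d[2]
E
python3 - <<'E'
from h import *
a=cv2.imread("pics/top0.png")[110:250,350:470]; b=cv2.imread("pics/side0.png")[220:340,325:500]
cv2.imwrite("pics/ct.png",cv2.resize(a,None,fx=4,fy=4,interpolation=cv2.INTER_CUBIC))
cv2.imwrite("pics/cs.png",cv2.resize(b,None,fx=4,fy=4,interpolation=cv2.INTER_CUBIC))
E
```

```text
(no output)
```

View pics/ct.png

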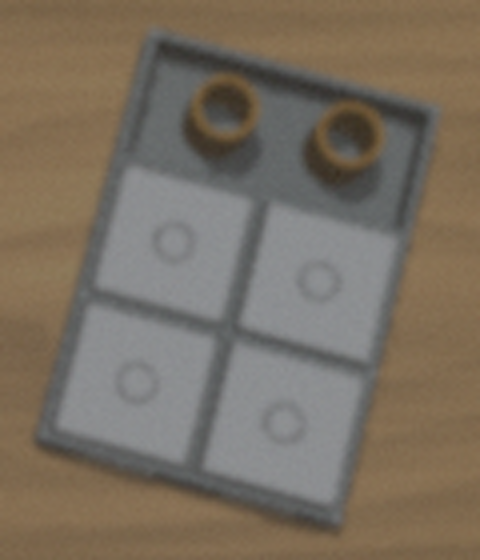

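View pics/cs.png

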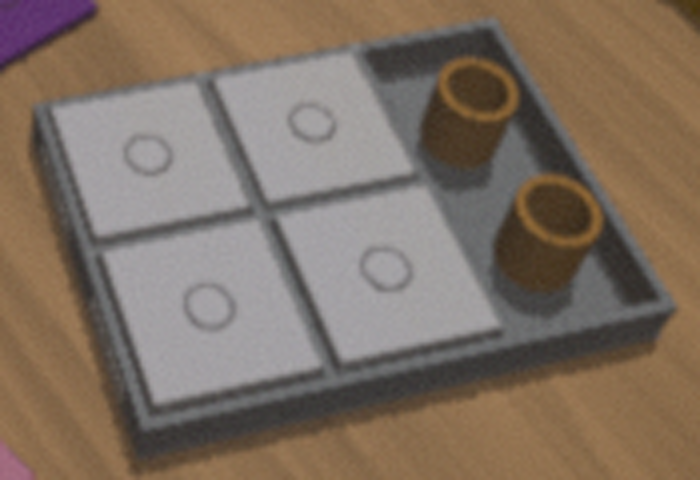

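Top crop rings: c1 (138,383), c2 (285,423), c3 (174,242), c4 (320,282). Side crop rings: c1 (148,154), c2 (210,306), c3 (312,122), c4 (386,269). All four covers look level.

Run:
```python
from h import *
T=[(138,383),(285,423),(174,242),(320,282)];S=[(148,154),(210,306),(312,122),(386,269)]
P=[];Q=[]
for t,s in zip(T,S):
    p=ray("top",350+(t[0]-1.5)/4,110+(t[1]-1.5)/4,.034);q=ray("side",325+(s[0]-1.5)/4,220+(s[1]-1.5)/4,.034);P.append(p);Q.append(q);print(p.round(4),q.round(4))
for X in(P,Q):
    X=np.array(X); d=(X[2]+X[3]-X[0]-X[1])/2; e=(X[0]+X[2]-X[1]-X[3])/2
    print("c",X.mean(0).round(4),"pitch",np.linalg.norm(d),np.linalg.norm(e),"yaw",np.degrees([np.arctan2(d[1],d[0]),np.arctan2(-e[0],e[1])]))
s=status.get_state();print(R.from_quat([*s["tool_rot"][1:],s["tool_rot"][0]]).as_matrix().round(3))
```

```text
[ 0.5654 -0.0289  0.034 ] [ 0.5654 -0.0271  0.034 ]
[ 0.5391 -0.1162  0.034 ] [ 0.5399 -0.1135  0.034 ]
[ 0.6525 -0.0551  0.034 ] [ 0.6523 -0.0543  0.034 ]
[ 0.6256 -0.1429  0.034 ] [ 0.6262 -0.141   0.034 ]
c [ 0.5956 -0.0858  0.034 ] pitch 0.09072169025084885 0.0915465379415323 yaw [-16.93321295 -16.87537323]
c [ 0.596 -0.084  0.034] pitch 0.090818005254644 0.09031600958886764 yaw [-17.50664247 -16.58526349]
[[-0.943  0.332 -0.001]
 [ 0.332  0.943 -0.001]
 [ 0.    -0.002 -1.   ]]
```

Both cameras agree to about 2 mm, with pitch 91 mm and yaw −17° as expected. The tool's y already lies nearly along the tray's y. I'll shut the fingers and go above cover_1's near edge.

```bash
python3 -m creep '[[0.019,-0.0325,0,0.3,0],[0.019,-0.0325,0,0.3,0],[0.019,-0.0325,0,0.3,0],[0.019,-0.0325,0,0.3,0],[0.019,-0.0325,0,0.3,0],[0.019,-0.0325,0,0.3,0],[0.019,-0.0325,0,0.3,0],[0.019,-0.0325,0,0.3,0]]' 30
python3 -m creep '[[0.019,-0.0325,0,0,0],[0.019,-0.0325,0,0,0],[0.019,-0.0325,0,0,0],[0.019,-0.0325,0,0,0],[0.019,-0.0325,0,0,0],[0.019,-0.0325,0,0,0],[0.019,-0.0325,0,0,0],[0.019,-0.0325,0,0,0]]'
python3 -m creep '[[0.018,-0.0325,-0.02,0,0],[0.018,-0.0325,-0.02,0,0],[0,0,-0.04,0,0],[0,0,-0.04,0,0],[0,0,-0.03,0,0],[0,0,0,0,0],[0,0,0,0,0],[0,0,0,0,0]]'
python3 -c "
from h import *;s=status.get_state();print(s['joints'].round(3),s['contact_force'],s['tool_pos'],s['tool_rot'])
cv2.imwrite('pics/top1.png',cv2.resize(viewer.capture('top')[:,:,::-1][100:300,300:500],None,fx=3,fy=3));cv2.imwrite('pics/side1.png',cv2.resize(viewer.capture('side')[:,:,::-1][150:350,280:520],None,fx=3,fy=3))"
```

```text
t: 0.77
tool_pos: [0.3517, 0.3041, 0.2311]
tool_rot: [-0.0, 0.148, 0.989, -0.0]
contact_force: [0.6, 0.6, 0.0]
opening: 0.004
finger_force: 0.0
t: 1.43
tool_pos: [0.5038, 0.044, 0.2311]
tool_rot: [-0.0, 0.148, 0.989, 0.0]
contact_force: [-0.3, 0.7, -0.3]
opening: -0.001
finger_force: 0.0
t: 2.1
tool_pos: [0.5399, -0.0182, 0.0833]
tool_rot: [0.001, 0.148, 0.989, 0.0]
contact_force: [-0.4, 0.8, 0.7]
opening: 0.002
finger_force: 0.0
[-0.034  0.308 -0.412  0.85   0.     0.263] [-0.4477725   0.77854989  0.72256144] [ 0.5399453  -0.01818272  0.08334519] [7.35866904e-04 1.47771231e-01 9.89021291e-01 9.12467113e-05]
```

View pics/side1.png

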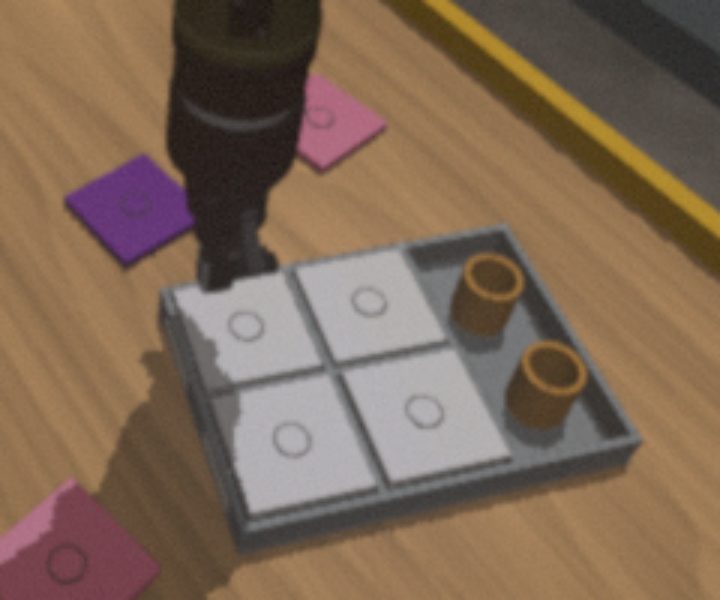

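The shut fingertips are over cover_1's near edge, around (230,285), and the tray is unchanged. I'll go down until contact.

```bash
python3 -m creep '[[0,-0.002,-0.02,0,0],[0,0,-0.02,0,0],[0,0,-0.004,0,0],[0,0,0,0,0],[0,0,0,0,0]]'
python3 -m creep '[[0,0,-0.001,0,0],[0,0,-0.001,0,0],[0,0,-0.001,0,0],[0,0,0,0,0]]'
```

```text
t: 2.62
tool_pos: [0.5399, -0.0202, 0.0393]
tool_rot: [0.001, 0.148, 0.989, 0.0]
contact_force: [-0.7, 0.1, 0.3]
opening: 0.003
finger_force: 0.0
t: 2.95
tool_pos: [0.5392, -0.0203, 0.0352]
tool_rot: [0.0, 0.148, 0.989, 0.0]
contact_force: [0.1, -0.7, -0.9]
opening: 0.001
finger_force: 0.0
```

```bash
for i in 1 2; do python3 -m creep '[[0,0,-0.001,0,0],[0,0,0,0,0]]' | grep -E 'pos|contact'; done
```

```text
tool_pos: [0.5389, -0.0203, 0.0338]
contact_force: [-0.5, -0.2, -1.0]
tool_pos: [0.5389, -0.0203, 0.0327]
contact_force: [0.8, -0.2, 1.2]
```

```bash
for i in 1 2 3; do python3 -m creep '[[0,0,-0.0007,0,0],[0,0,0,0,0]]' | grep -E 'pos|contact'; done
```

```text
tool_pos: [0.5387, -0.0202, 0.032]
contact_force: [-0.9, 0.4, 1.3]
tool_pos: [0.5385, -0.0201, 0.0313]
contact_force: [-1.8, 1.7, 3.4]
tool_pos: [0.5384, -0.0201, 0.0307]
contact_force: [-4.4, 2.0, 5.2]
```

```bash
python3 -m creep '[[0,0,-0.0007,0,0],[0,0,0,0,0]]' | grep -E 'pos|contact'
python3 -c "
from h import *
cv2.imwrite('pics/side2.png',cv2.resize(viewer.capture('side')[:,:,::-1][220:340,325:500],None,fx=4,fy=4,interpolation=cv2.INTER_CUBIC))"
```

```text
tool_pos: [0.5384, -0.0201, 0.0305]
contact_force: [-5.6, 2.0, 10.1]
```

View pics/side2.png

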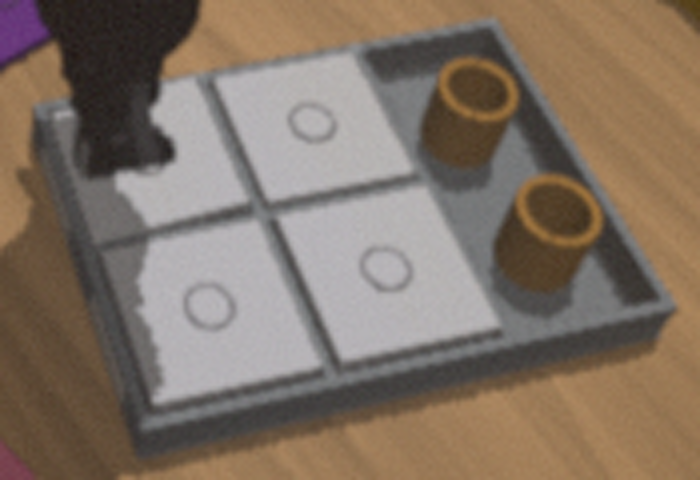

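The tip is pressed on cover_1's near-left half, around (125,165). The force rose slowly over about 2 mm and then stiffened, which suggests cover_1 is the loose one. I'll press cover_2 the same way for comparison.

```bash
python3 -m creep '[[0,0,0.02,0,0],[-0.013,-0.029,0,0,0],[-0.013,-0.029,0,0,0],[0,-0.029,0,0,0],[0,0,-0.011,0,0],[0,0,0,0,0],[0,0,0,0,0]]'| grep -E 'pos|contact'
for i in 1 2 3 4; do python3 -m creep '[[0,0,-0.0007,0,0],[0,0,0,0,0]]' | grep -E 'pos|contact'; done
```

```text
tool_pos: [0.5125, -0.1071, 0.0383]
contact_force: [-0.3, 0.5, 0.3]
tool_pos: [0.5132, -0.1064, 0.0383]
contact_force: [0.1, 0.3, 0.5]
tool_pos: [0.5132, -0.1067, 0.0377]
contact_force: [0.3, -0.6, 0.5]
tool_pos: [0.513, -0.107, 0.0369]
contact_force: [0.1, -0.6, 0.2]
tool_pos: [0.5129, -0.1072, 0.0361]
contact_force: [0.1, 0.5, 0.0]
```

```bash
for i in 1 2 3 4; do python3 -m creep '[[0,0,-0.0007,0,0],[0,0,0,0,0]]' | grep -E 'pos|contact'; done
```

```text
tool_pos: [0.513, -0.1073, 0.0358]
contact_force: [-2.4, 1.1, 4.3]
tool_pos: [0.513, -0.1073, 0.0358]
contact_force: [-4.3, 0.5, 11.1]
tool_pos: [0.513, -0.1073, 0.0358]
contact_force: [-5.8, 1.0, 18.2]
tool_pos: [0.5131, -0.1073, 0.0357]
contact_force: [-8.4, 2.4, 25.4]
```

Cover_2 is rigid: it takes 7 N per 0.7 mm with no motion. Cover_1 dipped 2 mm at 3–5 N, so it is the loose one. I'll go to its middle.

```bash
python3 -m creep '[[0,0,0.02,0,0],[0.0175,0.0265,0,0,0],[0.0175,0.0265,0,0,0],[0.0165,0.026,0,0,0],[0,0,-0.015,0,0],[0,0,0,0,0],[0,0,0,0,0]]'| grep -E 'pos|contact'
python3 -c "
from h import *
cv2.imwrite('pics/top3.png',cv2.resize(viewer.capture('top')[:,:,::-1][110:250,350:470],None,fx=4,fy=4,interpolation=cv2.INTER_CUBIC))"
for i in 1 2 3 4 5 6; do python3 -m creep '[[0,0,-0.0007,0,0],[0,0,0,0,0]]' | grep -E 'pos|contact'; done
```

```text
tool_pos: [0.563, -0.0282, 0.0375]
contact_force: [-0.2, -0.1, -0.3]
tool_pos: [0.5643, -0.0291, 0.0381]
contact_force: [0.6, -0.1, 0.3]
tool_pos: [0.5645, -0.0288, 0.0373]
contact_force: [0.8, 0.2, 1.5]
tool_pos: [0.5644, -0.0285, 0.0364]
contact_force: [-0.1, -0.2, -0.0]
tool_pos: [0.5644, -0.0283, 0.0355]
contact_force: [0.3, -0.3, -0.1]
tool_pos: [0.5644, -0.0283, 0.0347]
contact_force: [-0.1, 0.4, -0.8]
tool_pos: [0.5644, -0.0283, 0.0341]
contact_force: [-0.6, 0.4, -0.8]
```

```bash
for i in 1 2 3 4 5 6; do python3 -m creep '[[0,0,-0.0007,0,0],[0,0,0,0,0]]' | grep -E 'pos|contact'; done
```

```text
tool_pos: [0.5644, -0.0283, 0.0333]
contact_force: [-1.2, 0.0, 0.5]
tool_pos: [0.5645, -0.0282, 0.0332]
contact_force: [-2.5, -0.8, 3.8]
tool_pos: [0.5645, -0.0283, 0.0329]
contact_force: [-2.5, -0.6, 6.7]
tool_pos: [0.5646, -0.0283, 0.0324]
contact_force: [-2.3, -0.2, 8.7]
tool_pos: [0.5646, -0.0283, 0.0317]
contact_force: [-3.0, 0.9, 9.0]
tool_pos: [0.5646, -0.0283, 0.0311]
contact_force: [-3.1, 0.7, 9.5]
```

It is going down as described. I'll continue to about 28.3 mm.

```bash
for i in 1 2 3 4 5 6; do python3 -m creep '[[0,0,-0.0007,0,0],[0,0,0,0,0]]' | grep -E 'pos|contact'; done
```

```text
tool_pos: [0.5646, -0.0283, 0.0304]
contact_force: [-4.0, 0.6, 9.2]
tool_pos: [0.5646, -0.0283, 0.0297]
contact_force: [-3.6, 0.5, 9.9]
tool_pos: [0.5646, -0.0283, 0.029]
contact_force: [-3.6, 0.8, 9.0]
tool_pos: [0.5645, -0.0283, 0.0284]
contact_force: [-4.5, 0.1, 10.5]
tool_pos: [0.5645, -0.0283, 0.0283]
contact_force: [-6.3, -0.0, 17.7]
tool_pos: [0.5646, -0.0283, 0.0283]
contact_force: [-8.0, 0.1, 24.1]
```

It bottomed out at 28.3 mm, 5 mm down. I'll lift and check the edge no longer rocks.

```bash
python3 -m creep '[[0,0,0.015,0,0],[-0.026,0.008,0,0,0],[0,0,-0.0105,0,0],[0,0,0,0,0],[0,0,0,0,0],[0,0,0,0,0]]'| grep -E 'pos|contact'
for i in 1 2 3 4 5; do python3 -m creep '[[0,0,-0.0007,0,0],[0,0,0,0,0]]' | grep -E 'pos|contact'; done
```

```text
tool_pos: [0.539, -0.0204, 0.0301]
contact_force: [0.5, -0.3, -0.8]
tool_pos: [0.5391, -0.0205, 0.0295]
contact_force: [-0.2, 1.2, 1.6]
tool_pos: [0.5386, -0.0204, 0.0288]
contact_force: [-1.4, 0.3, -0.5]
tool_pos: [0.5387, -0.0204, 0.0285]
contact_force: [0.3, -0.6, 2.9]
tool_pos: [0.5387, -0.0203, 0.0284]
contact_force: [-3.5, 0.5, 9.8]
tool_pos: [0.5387, -0.0204, 0.0284]
contact_force: [-5.6, 0.2, 15.3]
```

The edge is rigid at 28.4 mm, so the cover stayed home. I'll retreat and check with a picture.

```bash
python3 -m creep '[[0,0,0.02,0,0],[0,0,0.04,0,0],[0,0,0.04,0,0],[-0.02,0.03,0.03,0,0],[-0.02,0.035,0,0,0],[-0.02,0.035,0,0,0],[0,0,0,0,0],[0,0,0,0,0]]'
python3 -c "
from h import *
cv2.imwrite('pics/side4.png',cv2.resize(viewer.capture('side')[:,:,::-1][170:340,260:500],None,fx=3,fy=3,interpolation=cv2.INTER_CUBIC))"
```

```text
t: 11.55
tool_pos: [0.4798, 0.0779, 0.1537]
tool_rot: [0.0, 0.146, 0.989, 0.0]
contact_force: [-0.1, 0.6, -0.6]
opening: -0.002
finger_force: 0.0
```

View pics/side4.png

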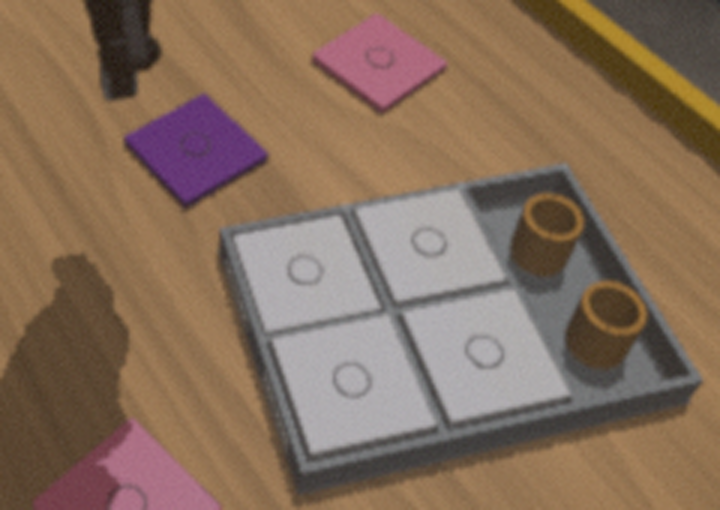

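Cover_1, with its ring at (306,270), now lies flush with the rim. The other covers and the bushings are undisturbed, and the arm is clear.

```bash
python3 -c "
from plant import ticket;print(ticket.sign_off())"
```

```text
the job is handed in; nothing more can be done
None
```

Cover_1 (near left) was the loose one: its edge dipped about 2 mm under 3–5 N, I pressed it down 5 mm at its middle until it no longer rocked, and I handed the job in at about 12 s; covers 3 and 4 were not pressed.

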